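# Tip a tall can onto the label applicator and slide it up to the stop

### The arm

A 7-joint arm with a two-finger parallel gripper is mounted at the origin on the work surface. World frame = base frame: x ahead of the robot, y to its left, z up, the work surface at z = 0. Lengths are in m, angles in rad, forces in N, time in s.
With the tool pointing down it reaches from about 0.4 to 0.875 m from the base axis. Payload 6.5 kg.
Tool frame: the origin (TCP) lies on the mounting face of the last link; the fingertips stand 173 mm ahead of it and the grasp point (between the pads) lies 155 mm ahead of it; z points along the fingers, x is the direction in which the jaws open and shut, and the axes are right-handed (so a half turn about z gives the same grasp; the last joint's range is limited). The gripper opens to 85 mm and grips with 20 to 120 N. Pads are 22 mm wide; open, the fingers measure 114 mm over their backs; the gripper's body (76 mm by 85 mm) begins 54 mm behind the grasp point. The pads swing forward as they close: fully open they stand 13 mm farther back than shut.
Start: joints at [1.086, 0.536, -0.004, 1.538, 0.003, 1.067, -0.071], TCP at [0.264, -0.594, 0.405] pointing down, gripper open.
Joint ranges: [-2.7, 2.7], [-0.37, 2.16], [-1.27, 1.26], [0.24, 2.4], [-1.31, 4.45], [0.19, 1.91], [-2.76, 2.76]. Speed limits (rad/s): [2.39, 2.39, 3.14, 3.14, 3.14, 3.14, 3.14].

### API

Orientations are given as a unit quaternion [w, x, y, z].
In Python, from station import bot gives the robot as it stands.
- The arm moves only by the tool drive_tool, never from a script. Its argument "increments" is a list of rows, each a list of 7 numbers: the shift along the tool's x, y, z in m, then the turn, a rotation vector about the tool's x, y, z in degrees, then the opening in per cent of the stroke, from 0 (shut) to 100 (fully open). In form: [[dx, dy, dz, wx, wy, wz, grip], ...]. A call has 1 to 12 rows; each row shifts and turns the commanded pose from where the row before left it, along the tool's axes as they then stand; what a row does not reach is not made up. A row lasts 1/12 s, in which the tool goes at most 41.7 mm and 7.16 degrees, less where a joint would pass 70% of its speed; a pose out of reach is approached as far as the arm can. A call with a gripper value outside its range is refused whole. The fingers move at their own pace and stop on an object; "grip_force" is the grip in N (left out, the last holds). Time passes only in rows, so rows that do not move let the fingers close. It gives the time, the measured TCP pose, the force and the opening at its end, in the units of the state.
- bot.state(): the state, without advancing time (a new reading comes with each control period).
- bot.get_image(name): name is "scene" or "top" or "wrist"; returns a dict with "image" (400x640x3 uint8, blue, green, red), "fx", "fy", "cx", "cy" (pixels), "xyz" and "orientation" of the camera in the world. Camera axes: x right, y down, z forward; pixel columns grow to the right and rows downward; lengths in m; the calibration is good to about 2 mm. A picture is of the moment at which its call begins. There is no depth.
- bot.job_done(): hands the job in, once; it reports no verdict.
Trained networks look in a picture, given as the dict that the camera call returned (one of the last four; its "shot" number tells which), for a name from the list of things; names that differ only in an ending like _2 or _b are one class to them, and where a whole thing is asked for, a point or a joint stands for the part that bears it (a point fixed in the world has none). Each returns a list of dicts, best first, with "conf" (0 to 1); they miss things now and then, are a little off and sometimes report something else, mostly with a low value. They report only what shows in the picture. A call takes as long as a camera call. They do not tell look-alikes from the thing itself.
- bot.find_in(picture, name): "location" ([column, row] in pixels, amid what is visible of it).
- bot.trace(picture, name): "mask" (400x640 bool, what is visible of it) and "location" ([column, row] in pixels, amid what is visible of it).
- bot.tip_of(picture, name): "location" ([column, row] in pixels: a listed point, or the origin of a listed thing).
The state is a dict: "t": time; "joint_pos": joint angles; "joint_vel": joint speeds; "effort": joint torques, N m; "tool_pos": TCP position; "eef_rot": TCP orientation; "ft_force": force on the tool from outside, world axes, zero at the start; "wrist_torque": the same for the moment, N m; "opening": finger opening in m.
Only numpy, scipy, OpenCV 4.12 (cv2) and the standard library are available. Lean on these libraries where they do the work, as an engineer would, in place of code of your own. Each camera call takes 0.05 s, during which the arm holds its last target. There are 200 camera calls.

### The job

The front can on the infeed plate of the hand label applicator is next for labelling: tip it over by pushing near its top, without shoving it along on its foot, so that it falls forward and lies on its side along the two rollers, lid towards the end stop; then slide it along the rollers until its end rests against the red spring buffer of the end stop and stays there. Tip and slide it without lifting it off the machine, and feel for the stop, which is clamped by friction only: a light press on the buffer is enough, a hard shove shifts the stop or dents the can. Leave the can waiting behind it and everything else on the bench where they are.

Things in the scene. Friction and masses are not known exactly. Their poses are not given: they have to be found in the camera images.
- can: Front bright can, upright on the infeed plate, 170 mm tall, body 73 mm in diameter, a seam ring 76 mm in diameter, 4 mm long, at each end; 0.55 to 0.85 kg. Origin: centre of its underside; z to its lid. Up to 5 mm off the lane's centre line. Friction on plate and rollers 0.5 to 0.7: sliding it lying takes 3 to 8 N. Lying on the rollers its axis is 91 mm above the bench
- applicator: Blue hand label applicator, fixed. Origin: on the bench, under the mouth of the rollers, on the lane's centre line; x along the lane to the end stop, z up. Beside the +y roller a label roll (x 112 to 260, y 75 to 182 mm, 130 mm high); a crank 126 mm high beyond x = 312, y = -34 mm; the end frame, x 300 to 312 mm, is 130 mm high
- plate (a point): Middle of the front edge of the flat steel infeed plate, on its top, 52.5 mm above the bench, at x = 0 of the applicator (same axes). The plate goes back to x = -300 mm and is 130 mm wide; a 34 mm wide tongue goes on to x = 19 mm between the rollers
- cradle (a point): Middle of the axis of a can lying on the rollers, at x = 150 mm of the applicator (same axes). Two free black rollers, 30 mm in diameter, run from x = 0 (ends rounded) to 295 mm at y = -34 and +34 mm, axes 50 mm, tops 65 mm above the bench. A lying can is cradled between them, its lower side level with the plate, so it slides from plate onto rollers
- stop_bracket: Clamp block of the end stop, fixed, at x = 306 mm of the applicator, 90.6 mm above the bench, on the lying can's axis (same axes). Its rod, held by friction (slips at 20 N), carries a red buffer, 32 mm in diameter, whose face is at x = 205 to 255 mm, newly set each time and not measured: find it by feel. It sinks 4 mm on a spring (1 N at first touch, 7 N fully in), then is solid
- queue_can: The can waiting behind, same kind (170 mm tall, 76 mm in diameter), upright on the infeed plate, its axis 230 to 250 mm back (-x) from the mouth of the rollers. Origin: centre of its underside. Leave alone
- labelled_can: Finished can with a green label, 170 mm tall, 76 mm in diameter, standing on the right of the bench. Origin: centre of its underside. Leave alone
- short_can_a: Short bright can, 113 mm tall, 76 mm in diameter, standing on the left of the bench. Origin: centre of its underside. Leave alone
- short_can_b: A second short bright can like short_can_a, on the left. Leave alone
- label_roll: Spare roll of white labels, 90 mm in diameter, 100 mm tall, standing on the right. Origin: centre of its underside. Leave alone
- tape_dispenser: Grey tape dispenser, 150 x 55 x 93 mm, on the right near the robot. Origin: centre of its underside. Leave alone
- code_scanner: Yellow and black hand scanner in its round foot, 147 mm tall, far right. Origin: centre of its foot's underside. Leave alone
- marker: Black marker pen with red cap, 130 mm long, 20 mm thick, lying on the left near the robot. Origin: under its middle. Leave alone
Not all that is in view belongs to the job. What is shaped like the can but blue or purple is not meant.

How it is judged:
By the outcome, as a careful person would: the job done as asked, in the order asked, and still so for the second after the job is handed in, with the robot touching nothing.
It also fails if it takes over 72 s, if anything falls off the work surface, if the arm or the gripper's body presses on something with over 40 N, if the wrist force passes 120 N, or if a joint passes its speed limit or range.

## Working session

There is one attempt and no reset: what is moved stays moved. The work goes in short steps, Python scripts to look and compute and a tool call to move; the robot and the scene stay as the last step left them, time stands still between calls to the robot, and variables do not carry over. Pictures are saved under pics/ and viewed, about 8 in all and at most 12, crops included, and the job is handed in when it is done.

Besides the shell and the picture viewer there is one more tool, called by a JSON object that holds its "api" and its "payload", one argument or row to a line. drive_tool: Moves the arm, as the interface text tells. Its arguments: {"type":"object","properties":{"increments":{"type":"array","items":{"type":"array","items":{"type":"number"}}},"grip_force":{"type":"number"}},"required":["increments"]}

```bash
mkdir -p pics; ls; cat > h.py <<'E'
import numpy as np, cv2
from scipy.spatial.transform import Rotation as R
from station import bot
def rot(q): return R.from_quat([q[1],q[2],q[3],q[0]])
def ray(p,uv):
    d=np.array([(uv[0]-p["cx"])/p["fx"],(uv[1]-p["cy"])/p["fy"],1.]); d=rot(p["orientation"]).apply(d); return np.array(p["xyz"]),d
def onz(p,uv,z):
    o,d=ray(p,uv); return o+d*(z-o[2])/d[2]
def proj(p,X):
    c=rot(p["orientation"]).inv().apply(np.array(X)-np.array(p["xyz"])); return np.array([p["fx"]*c[0]/c[2]+p["cx"],p["fy"]*c[1]/c[2]+p["cy"]])
E
python3 - <<'E'
from h import *
s=bot.state(); print({k:np.round(v,3).tolist() for k,v in s.items()})
Z=dict(can=.0525,applicator=0,plate=.0525,cradle=.091,stop_bracket=.0906,queue_can=.0525)
for n in ["scene","top"]:
    p=bot.get_image(n); cv2.imwrite(f"pics/{n}0.png",p["image"]); print(n,np.round(p["xyz"],3),np.round(p["orientation"],3),p["fx"])
    for k,z in Z.items():
        for r in bot.tip_of(p,k)[:4]: print(k,round(r["conf"],2),np.round(r["location"],1),np.round(onz(p,r["location"],z),4))
E
```

```text
pics
{'t': 0.0, 'joint_pos': [1.086, 0.537, -0.004, 1.539, 0.003, 1.067, -0.071], 'joint_vel': [0.001, 0.001, -0.0, 0.002, -0.001, 0.003, 0.0], 'effort': [-0.0, -58.34, 1.048, -25.91, 0.012, 0.01, -0.0], 'tool_pos': [0.264, -0.594, 0.404], 'eef_rot': [-0.0, 0.839, -0.545, -0.001], 'ft_force': [-0.093, -0.23, 0.732], 'wrist_torque': [-0.028, -0.002, -0.01], 'opening': 0.086}
scene [0.919 0.726 1.333] [-0.084  0.241  0.921 -0.293] 450.5624533954941
can 0.83 [323.8 168.2] [ 0.4088 -0.1769  0.0525]
can 0.82 [326.8 245.7] [0.5575 0.109  0.0525]
can 0.81 [371.2 225.6] [0.3905 0.1147 0.0525]
can 0.78 [344.9 187.3] [ 0.3858 -0.0648  0.0525]
applicator 0.72 [311.1 244.1] [0.5859 0.0525 0.    ]
applicator 0.16 [256.5 176.7] [ 0.6278 -0.3002  0.    ]
plate 0.82 [313.2 234.7] [0.5763 0.0513 0.0525]
plate 0.43 [233.4 139.2] [ 0.6415 -0.4685  0.0525]
cradle 0.98 [285.2 200.6] [ 0.6056 -0.0906  0.091 ]
stop_bracket 0.6 [254.5 174.2] [ 0.6492 -0.244   0.0906]
queue_can 0.78 [366.5 284.7] [0.5182 0.2868 0.0525]
top [ 0.245 -0.049  1.803] [-0.051  0.711 -0.701  0.039] 493.41958126227746
can 0.66 [367.4 231.6] [ 0.3813 -0.1807  0.0525]
can 0.65 [292.3 233.3] [0.3715 0.0859 0.0525]
can 0.6 [289.1 175.4] [0.5805 0.1023 0.0525]
can 0.57 [338.1 233.9] [ 0.3717 -0.0769  0.0525]
applicator 0.73 [302.2 179.8] [0.5746 0.0577 0.    ]
plate 0.67 [301.3 179. ] [0.5679 0.0579 0.0525]
cradle 0.8 [345.4 166.5] [ 0.6076 -0.0994  0.091 ]
cradle 0.31 [183.1 178.6] [0.557  0.4742 0.091 ]
stop_bracket 0.54 [387.1 157.4] [ 0.6422 -0.2465  0.0906]
queue_can 0.83 [239.8 193.4] [0.5125 0.2783 0.0525]
```

View pics/scene0.png

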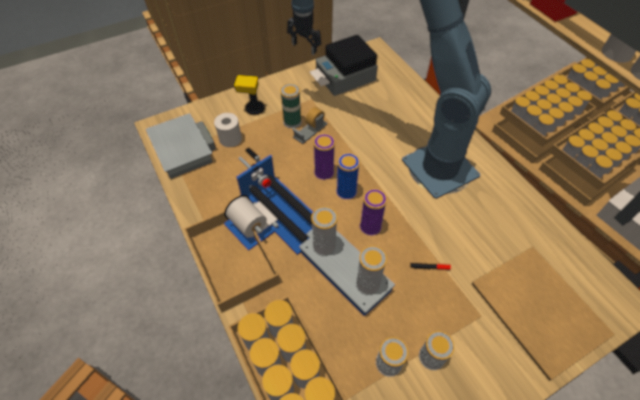

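View pics/top0.png

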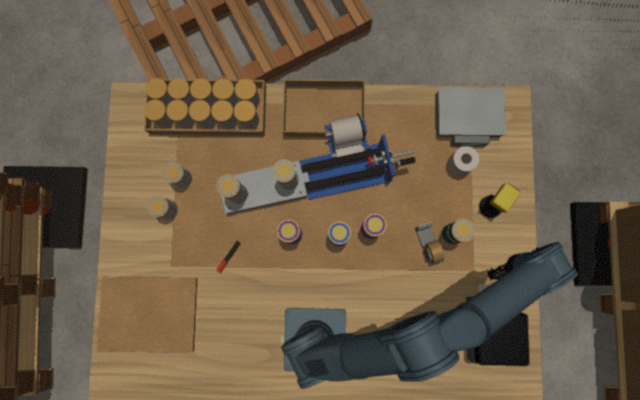

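The front bright can (scene 324,231; top 285,173) stands nearest the rollers. The other bright can (scene 371,272; top 230,187) waits behind it. The purple and blue cans at scene (324,157), (347,176) and (373,212) stand on the bench and are decoys. The lane yaw is about -76.3°, so I'll turn the tool until tool y points along the lane and go to a spot behind the front can.

{"api": "drive_tool", "payload": {
  "increments": [
    [0, 0, -0.005, 0, 0, -6.65, 45],
    [0, 0, -0.005, 0, 0, -6.65, 45],
    [0, 0, -0.005, 0, 0, -6.65, 45],
    [0, 0, -0.005, 0, 0, -6.65, 45],
    [0, 0, -0.005, 0, 0, -6.65, 45],
    [0, 0, -0.005, 0, 0, -6.65, 45],
    [0, 0, -0.005, 0, 0, -6.65, 45],
    [0, 0, -0.005, 0, 0, -6.65, 45],
    [0, 0, -0.005, 0, 0, -6.65, 45],
    [0, 0, -0.005, 0, 0, -6.65, 45],
    [0, 0, -0.005, 0, 0, -6.65, 45],
    [0, 0, -0.005, 0, 0, -6.65, 45]
  ]
}}

```text
t: 1.7
tool_pos: [0.2642, -0.5938, 0.4649]
eef_rot: [0.0, 0.992, 0.123, -0.0]
ft_force: [-0.6, -0.2, -0.1]
opening: 0.0383
```

{"api": "drive_tool", "payload": {
  "increments": [
    [0.0189, -0.0293, 0, 0, 0, 0, 45],
    [0.0189, -0.0293, 0, 0, 0, 0, 45],
    [0.0189, -0.0293, 0, 0, 0, 0, 45],
    [0.0189, -0.0293, 0, 0, 0, 0, 45],
    [0.0189, -0.0293, 0, 0, 0, 0, 45],
    [0.0189, -0.0293, 0, 0, 0, 0, 45],
    [0.0189, -0.0293, 0, 0, 0, 0, 45],
    [0.0189, -0.0293, 0, 0, 0, 0, 45],
    [0.0189, -0.0293, 0, 0, 0, 0, 45],
    [0.0189, -0.0293, 0, 0, 0, 0, 45],
    [0.0189, -0.0293, 0, 0, 0, 0, 45],
    [0.0189, -0.0293, 0, 0, 0, 0, 45]
  ]
}}

```text
t: 2.7
tool_pos: [0.4009, -0.1966, 0.465]
eef_rot: [0.0, 0.993, 0.12, 0.0]
ft_force: [0.5, -0.3, -0.0]
opening: 0.0383
```

{"api": "drive_tool", "payload": {
  "increments": [
    [0.0189, -0.0293, 0, 0, 0, 0, 45],
    [0.0189, -0.0293, 0, 0, 0, 0, 45],
    [0.0189, -0.0293, 0, 0, 0, 0, 45],
    [0.0189, -0.0293, 0, 0, 0, 0, 45],
    [0.0189, -0.0293, 0, 0, 0, 0, 45],
    [0.0189, -0.0293, 0, 0, 0, 0, 45],
    [0.0189, -0.0293, 0, 0, 0, 0, 45],
    [0.0189, -0.0293, 0, 0, 0, 0, 45],
    [0.0189, -0.0293, 0, 0, 0, 0, 45],
    [0.0189, -0.0293, 0, 0, 0, 0, 45],
    [0.0189, -0.0293, 0, 0, 0, 0, 45],
    [0, 0, 0, 0, 0, 0, 45]
  ]
}}

```text
t: 3.7
tool_pos: [0.5258, 0.1713, 0.4652]
eef_rot: [-0.003, 0.992, 0.124, 0.001]
ft_force: [-0.6, 0.3, 0.6]
opening: 0.0382
```

```bash
cat >> h.py <<'E'
Z=dict(can=.0525,applicator=0,plate=.0525,cradle=.091,stop_bracket=.0906,queue_can=.0525)
def look(n,f):
    p=bot.get_image(n); cv2.imwrite(f"pics/{f}.png",p["image"]); return p
E
python3 - <<'E'
from h import *
s=bot.state(); print({k:np.round(v,4).tolist() for k,v in s.items() if k in("t","tool_pos","ft_force","opening","joint_pos")}, "toolx,y",np.round(rot(s["eef_rot"]).as_matrix()[:,:2].T,3).tolist())
p=look("wrist","wrist1"); print(np.round(p["xyz"],3),np.round(rot(p["orientation"]).as_matrix()[:,2],2))
for k,z in Z.items():
    for r in bot.tip_of(p,k)[:2]: print(k,round(r["conf"],2),np.round(r["location"],1),np.round(onz(p,r["location"],z),4))
for k in ["can","queue_can"]:
    for r in bot.trace(p,k)[:2]: print(k,r["conf"],np.round(r["location"]),r["mask"].sum())
E
```

```text
{'t': 3.7, 'joint_pos': [0.1765, 0.402, -0.7436, 1.6993, 0.2894, 1.1509, -0.3966], 'tool_pos': [0.5258, 0.1713, 0.4652], 'ft_force': [-0.6012, 0.2696, 0.5557], 'opening': 0.0382} toolx,y [[0.969, 0.246, 0.003], [0.246, -0.969, -0.005]]
[0.504 0.254 0.434] [ 0.08 -0.31 -0.95]
can 0.65 [195.9 180. ] [0.3877 0.1145 0.0525]
can 0.63 [181.9 284.4] [ 0.3884 -0.0319  0.0525]
cradle 0.75 [331.5 376.4] [ 0.607  -0.0953  0.091 ]
can 0.87 [335. 271.] 9181
can 0.79 [152. 212.] 10506
queue_can 0.9 [348.  43.] 11066
```

View pics/wrist1.png

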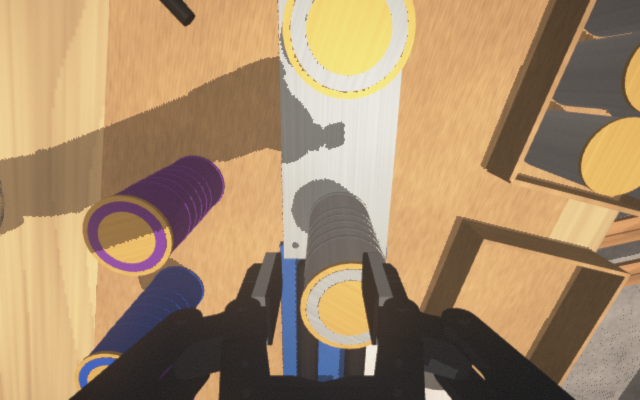

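The wrist view shows the front can's lid ring centred near (350,306), the queue can's lid near (348,31), and the plate edges at columns 281 to 284 on the left. The decoys are on the left. I'll convert these to positions.

```bash
python3 - <<'E'
from h import *
p=look("wrist","w2"); t=look("top","t2"); s=look("scene","s2")
P=np.array([.5721,.0546]); a=np.radians(-76.3); ex=np.array([np.cos(a),np.sin(a)]); ey=np.array([-ex[1],ex[0]])
L=lambda X:np.round([(X[:2]-P)@ex*1e3,(X[:2]-P)@ey*1e3],1)
X=onz(p,(350,306),.2225); print("can lid",X,L(X)); X=onz(p,(348,31),.2225); print("q lid",X,L(X))
for uv in [(283,240),(281,100),(386,240),(402,100)]: X=onz(p,uv,.0525); print("plate edge",uv,X[:2],L(X))
X=onz(t,(285,168),.2225);print("top lid",X,L(X))
for q,n in((t,"top"),(s,"scene")):
  for k in("plate","cradle","stop_bracket","queue_can"):
    for r in bot.tip_of(q,k)[:1]: X=onz(q,r["location"],Z[k]); print(n,k,np.round(r["conf"],2),X[:2],L(X))
c=p["image"][220:400,240:460]; 
b=[cv2.resize(c,None,fx=2,fy=2),cv2.resize(t["image"][130:230,200:430],None,fx=3,fy=3)]
h=b[0].shape[0];w=max(x.shape[1] for x in b)
b=[cv2.copyMakeBorder(x,0,0,0,w-x.shape[1],0) for x in b]
v=np.vstack(b); cv2.imwrite("pics/crop.png",v[:600]); print(v.shape)
cv2.imwrite("pics/crop2.png",cv2.resize(t["image"][140:215,215:425],None,fx=3.8,fy=3.8,interpolation=cv2.INTER_CUBIC))
E
```

```text
can lid [0.56274532 0.09745416 0.2225    ] [-43.9   1.1]
q lid [0.51278411 0.27598535 0.2225    ] [-229.1   -5.2]
plate edge (283, 240) [0.50201769 0.05281754] [-14.9 -68.5]
plate edge (281, 100) [0.46616262 0.21754556] [-183.4  -64.3]
plate edge (386, 240) [0.6274229  0.08337864] [-14.9  60.6]
plate edge (402, 100) [0.5941511  0.24873615] [-183.4   67.4]
top lid [0.5723737  0.10157555 0.2225    ] [-45.6  11.4]
top cradle 0.66 [ 0.60919404 -0.08522682] [144.6   2.9]
top stop_bracket 0.54 [ 0.64541062 -0.24151646] [305.1   1.1]
top queue_can 0.6 [0.51320421 0.28191343] [-234.8   -3.4]
scene plate 0.95 [0.58128247 0.04595458] [10.6  6.9]
scene cradle 0.57 [ 0.61174225 -0.08653375] [146.5   5.1]
scene stop_bracket 0.54 [ 0.64167381 -0.2453952 ] [307.9  -3.5]
scene queue_can 0.89 [0.52003921 0.28688965] [-238.     4.4]
(660, 690, 3)
```

View pics/crop2.png

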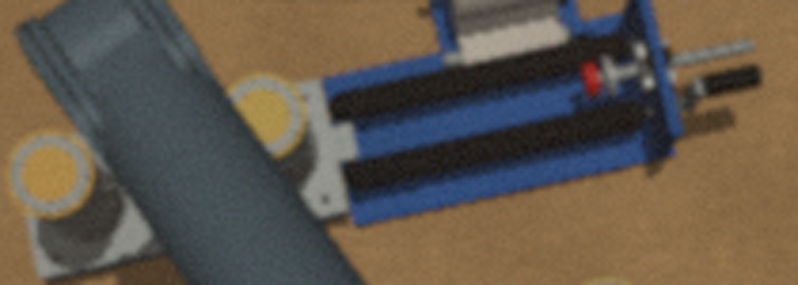

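```bash
python3 - <<'E'
from h import *
p=look("wrist","w3"); t=look("top","t3"); im=p["image"]
print(np.round(bot.state()["tool_pos"],4),np.round(rot(bot.state()["eef_rot"]).as_matrix()[:,1],3))
S=cv2.GaussianBlur(cv2.cvtColor(im,cv2.COLOR_BGR2HSV),(3,3),0)[:,:,1].astype(float)
A=[];B=[]
for r in range(105,240,3):
    d=np.diff(S[r]); l=265+np.argmin(d[265:300]); R_=375+np.argmax(d[375:415])
    A.append(onz(p,(l+.5,r),.0525)[:2]); B.append(onz(p,(R_+.5,r),.0525)[:2])
for n,Q in(("left",A),("right",B)):
    v=cv2.fitLine(np.float32(Q),cv2.DIST_HUBER,0,.001,.001).ravel(); print(n,v,np.degrees(np.arctan2(v[1],v[0])))
    for x in (0.1,0.2): print("  at y",x, v[2]+(x-v[3])*v[0]/v[1])
c=lambda u,v:(215+u/3.8-.37,140+v/3.8-.37)
for n,a,b,z in(("upper roller top edge",(333,96),(640,34),.06),("lower roller lower edge",(350,194),(640,132),.05),("blue low edge",(357,224),(672,157),.02)):
    X=onz(t,c(*a),z);Y=onz(t,c(*b),z);d=Y-X;print(n,X[:2],Y[:2],np.degrees(np.arctan2(d[1],d[0])))
print("lid top cam",onz(t,c(263,118),.2225),"q",onz(t,c(51,175),.2225),"buffer",onz(t,c(586,78),.091),"rod",onz(t,c(750,47),.091))
m=(S[:,:,]>90)
# lid ellipse: yellow rim of front can
hsv=cv2.cvtColor(im,cv2.COLOR_BGR2HSV); 
cv2.imwrite("pics/lid.png",cv2.resize(im[240:360,280:420],None,fx=5,fy=5))
E
```

```text
[0.5258 0.1643 0.4646] [ 0.239 -0.971 -0.   ]
left [ 0.22845034 -0.97355556  0.48008052  0.16275431] -76.79414
  at y 0.1 0.49480617
  at y 0.2 0.4713406
right [ 0.22808905 -0.97364026  0.60888     0.18169376] -76.81541
  at y 0.1 0.6280179
  at y 0.2 0.6045915
upper roller top edge [0.61814415 0.05507525] [ 0.6816537  -0.23544891] -77.66893443122987
lower roller lower edge [0.52591628 0.03763018] [ 0.58898693 -0.23648167] -77.04228748270135
blue low edge [0.50162125 0.03181775] [ 0.57076857 -0.27044072] -77.11424883402276
lid top cam [0.56341429 0.10514202 0.2225    ] q [0.51149669 0.28578851 0.2225    ] buffer [ 0.63141282 -0.18196848  0.091     ] rod [ 0.66267952 -0.33435621  0.091     ]
```

View pics/lid.png

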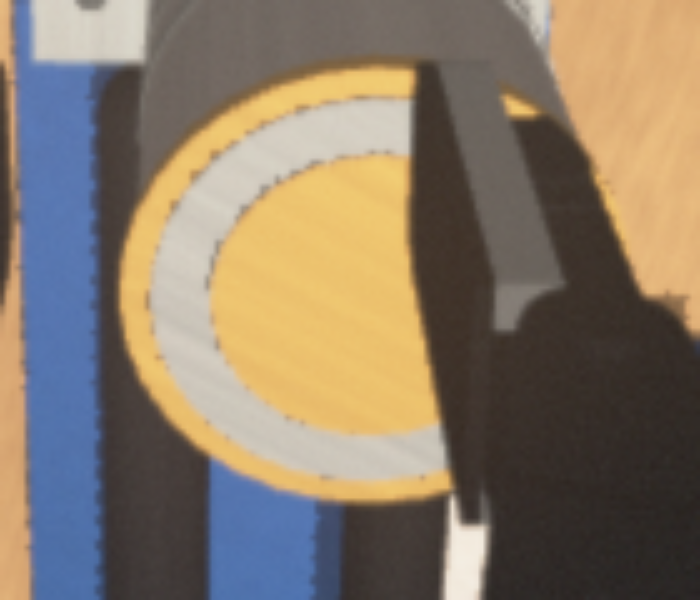

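```bash
cat >> h.py <<'E'
C0=np.array([.5614,.1]); a=np.radians(-77.); EX=np.array([np.cos(a),np.sin(a)]); EY=np.array([-EX[1],EX[0]])
def L(X): X=np.array(X)[:2]; return np.round([(X-C0)@EX*1e3,(X-C0)@EY*1e3],1)  # lane coords from C0, mm
E
python3 - <<'E'
from h import *
p=look("wrist","w4"); s=bot.state()
for n,X in(("lid wrist",onz(p,(354.2,296.2),.2225)),("lid top",[.5634,.1051]),("q top",[.5115,.2858]),("tcp",s["tool_pos"]),("plate nets",[.5721,.0546]),("bracket",[.6457,-.2453]),("buffer",[.6314,-.182])): print(n,X[:2],L(X))
R_=rot(s["eef_rot"]).as_matrix(); print(s["t"],s["tool_pos"],R_, np.degrees(np.arctan2(R_[1,1],R_[0,1])))
E
```

```text
lid wrist [0.56341855 0.1079683 ] [-7.3  3.8]
lid top [0.5634, 0.1051] [-4.5  3.1]
q top [0.5115, 0.2858] [-192.3   -6.8]
tcp [0.52576872 0.16435341] [-70.7 -20.2]
plate nets [0.5721, 0.0546] [46.6  0.2]
bracket [0.6457, -0.2453] [355.4   4.5]
buffer [0.6314, -0.182] [290.5   4.8]
4.85 [0.52576872 0.16435341 0.46468515] [[ 9.71122080e-01  2.38583120e-01  7.08600626e-06]
 [ 2.38583119e-01 -9.71122080e-01  2.07149927e-05]
 [ 1.18236247e-05 -1.84261854e-05 -1.00000000e+00]] -76.19706998267124
```

{"api": "drive_tool", "payload": {
  "increments": [
    [0.0028, -0.002, 0.0118, 0, 0, 0, 45],
    [0.0028, -0.002, 0.0118, 0, 0, 0, 45],
    [0.0028, -0.002, 0.0118, 0, 0, 0, 45],
    [0.0028, -0.002, 0.0118, 0, 0, 0, 45],
    [0.0028, -0.002, 0.0118, 0, 0, 0, 45],
    [0.0028, -0.002, 0.0118, 0, 0, 0, 45],
    [0.0028, -0.002, 0.0118, 0, 0, 0, 45],
    [0.0028, -0.002, 0.0118, 0, 0, 0, 45],
    [0, 0, 0, 0, 0, 0, 45],
    [0, 0, 0, 0, 0, 0, 45],
    [0, 0, 0, 0, 0, 0, 45]
  ]
}}

```text
t: 5.77
tool_pos: [0.5438, 0.1853, 0.3706]
eef_rot: [-0.0, 0.993, 0.12, 0.0]
ft_force: [-0.0, 0.5, 0.9]
opening: 0.0386
```

```bash
python3 - <<'E'
from h import *
p=look("wrist","w5"); q=look("scene","s5"); s=bot.state(); print(s["tool_pos"],s["ft_force"])
T=np.array(s["tool_pos"]);M=rot(s["eef_rot"]).as_matrix()
for uv in [(354,296)]: pass
c=np.array([.5634,.1065]); d=c-T[:2]; print("can in tool x,y",d@M[:2,0],d@M[:2,1])
cv2.imwrite("pics/v5.png",np.hstack([p["image"][100:400,200:480],q["image"][:,:][100:400,200:480]]))
E
```

```text
[0.54390681 0.18522743 0.37104044] [-0.17311609  0.87868138  0.589329  ]
can in tool x,y 0.00017174632537593818 0.08110464640732788
```

View pics/v5.png

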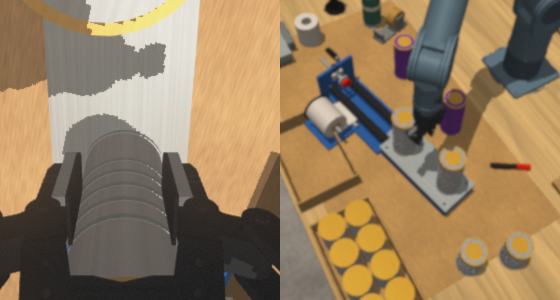

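The fingers sit evenly either side of the can (wrist crop, finger midpoint at column 122 and can at column 122), in the free gap ahead of the queue can. I'll push forward.

{"api": "drive_tool", "payload": {
  "increments": [
    [0, 0.005, 0, 0, 0, 0, 45],
    [0, 0.005, 0, 0, 0, 0, 45],
    [0, 0.005, 0, 0, 0, 0, 45],
    [0, 0.005, 0, 0, 0, 0, 45],
    [0, 0.005, 0, 0, 0, 0, 45],
    [0, 0.005, 0, 0, 0, 0, 45],
    [0, 0.004, 0, 0, 0, 0, 45],
    [0, 0.004, 0, 0, 0, 0, 45],
    [0, 0.004, 0, 0, 0, 0, 45],
    [0, 0.004, 0, 0, 0, 0, 45]
  ]
}}

```text
t: 6.7
tool_pos: [0.5548, 0.1409, 0.3706]
eef_rot: [-0.001, 0.993, 0.12, 0.0]
ft_force: [0.6, 1.6, 0.9]
opening: 0.0385
```

{"api": "drive_tool", "payload": {
  "increments": [
    [0, 0.004, 0, 0, 0, 0, 45],
    [0, 0.004, 0, 0, 0, 0, 45],
    [0, 0.004, 0, 0, 0, 0, 45],
    [0, 0.004, 0, 0, 0, 0, 45]
  ]
}}

```text
t: 7.03
tool_pos: [0.5586, 0.1249, 0.3705]
eef_rot: [-0.0, 0.993, 0.12, 0.0]
ft_force: [-0.6, 1.4, 2.8]
opening: 0.0384
```

```bash
python3 - <<'E'
from h import *
p=look("wrist","w6"); q=look("scene","s6"); s=bot.state(); print(s["t"],s["tool_pos"],s["ft_force"])
cv2.imwrite("pics/v6.png",np.hstack([p["image"][100:400,200:480],cv2.resize(q["image"][180:280,260:400],None,fx=3,fy=3)]))
E
```

```text
7.1333 [0.55874355 0.12396582 0.37016606] [-0.11824407  1.19221558  0.44860325]
```

View pics/v6.png

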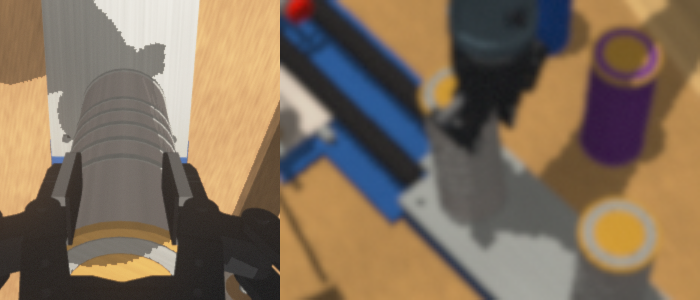

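The can is leaning forward and turning about its front rim at a push of about 1.5 N. I'll keep pushing.

{"api": "drive_tool", "payload": {
  "increments": [
    [0, 0.004, 0, 0, 0, 0, 45],
    [0, 0.004, 0, 0, 0, 0, 45],
    [0, 0.004, 0, 0, 0, 0, 45],
    [0, 0.004, 0, 0, 0, 0, 45],
    [0, 0.004, 0, 0, 0, 0, 45],
    [0, 0.004, 0, 0, 0, 0, 45],
    [0, 0.004, 0, 0, 0, 0, 45],
    [0, 0.004, 0, 0, 0, 0, 45],
    [0, 0.003, 0, 0, 0, 0, 45],
    [0, 0.003, 0, 0, 0, 0, 45],
    [0, 0.003, 0, 0, 0, 0, 45]
  ]
}}

```text
t: 8.05
tool_pos: [0.5683, 0.0847, 0.3701]
eef_rot: [0.0, 0.993, 0.12, -0.0]
ft_force: [-0.2, -0.0, 0.3]
opening: 0.0383
```

```bash
python3 - <<'E'
from h import *
p=look("wrist","w7"); q=look("scene","s7"); s=bot.state(); print(s["t"],s["tool_pos"],s["ft_force"])
for r in bot.trace(q,"can")[:4]: print(r["conf"],r["location"],r["mask"].sum())
cv2.imwrite("pics/v7.png",np.hstack([p["image"][100:400,200:480],cv2.resize(q["image"][150:270,240:400],None,fx=2.5,fy=2.5)]))
E
```

```text
8.15 [0.56841263 0.08438183 0.37009998] [0.34170772 0.02735382 0.37369762]
0.86 [346.5, 170.4] 942
0.66 [317.3, 227.0] 946
0.65 [373.1, 210.8] 964
```

View pics/v7.png

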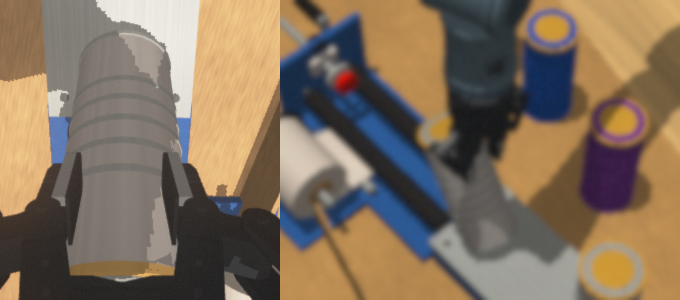

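The can is tilted well over and the push has fallen to nearly zero, so it is at about the balance point. A little more.

{"api": "drive_tool", "payload": {
  "increments": [
    [0, 0.003, 0, 0, 0, 0, 45],
    [0, 0.003, 0, 0, 0, 0, 45],
    [0, 0.003, 0, 0, 0, 0, 45],
    [0, 0.003, 0, 0, 0, 0, 45],
    [0, 0, 0, 0, 0, 0, 45],
    [0, 0, 0, 0, 0, 0, 45],
    [0, 0, 0, 0, 0, 0, 45],
    [0, 0, 0, 0, 0, 0, 45],
    [0, 0, 0, 0, 0, 0, 45],
    [0, 0, 0, 0, 0, 0, 45]
  ]
}}

```text
t: 9.03
tool_pos: [0.5711, 0.0737, 0.3703]
eef_rot: [-0.0, 0.993, 0.12, -0.0]
ft_force: [0.2, -0.7, -0.8]
opening: 0.0385
```

```bash
python3 - <<'E'
from h import *
p=look("wrist","w8"); q=look("scene","s8"); s=bot.state(); print(s["t"],s["tool_pos"],s["ft_force"])
cv2.imwrite("pics/v8.png",np.hstack([p["image"][100:400,200:480],cv2.resize(q["image"][150:270,240:400],None,fx=2.5,fy=2.5)]))
E
```

```text
9.1333 [0.57109813 0.07360578 0.37026675] [-0.77025005 -1.08381237 -0.52463495]
```

View pics/v8.png

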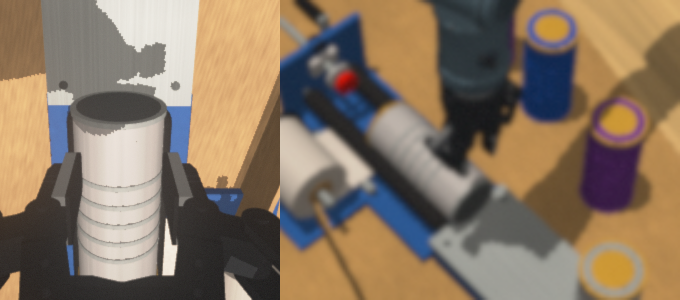

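The can lies in the cradle with its foot towards the wrist camera. The foot rim runs from about (319,192) low to (319,224) high in the wrist image, and the lid points to the red buffer. I'll work out where the foot is.

```bash
python3 - <<'E'
from h import *
p=look("wrist","w9"); s=bot.state(); T=np.array(s["tool_pos"]);M=rot(s["eef_rot"]).as_matrix()
f=lambda X:np.round(M.T@(X-T)*1e3,1)
print(s["t"],T,"foot top",f(onz(p,(319,224),.129)),"foot bottom",f(onz(p,(319,192),.053)))
for u in ((272,205),(366,205)): print("side",f(onz(p,u,.091)))
for uv in ((319,224),(319,192)): print(L(onz(p,uv,.129 if uv[1]>200 else .053)))
E
```

```text
9.1833 [0.57112428 0.07357392 0.37029083] foot top [ -2.7   5.4 241.3] foot bottom [ -3.3   7.3 317.3]
side [-39.9   5.7 279.3]
side [ 34.    5.7 279.3]
[33.4  0.9]
[35.2  0.4]
```

{"api": "drive_tool", "payload": {
  "increments": [
    [-0.001, -0.006, 0, 0, 0, 0, 64],
    [-0.001, -0.007, 0, 0, 0, 0, 64],
    [-0.001, -0.007, 0, 0, 0, 0, 64],
    [0, -0.007, 0, 0, 0, 0, 64],
    [0, 0, 0, 0, 0, 0, 64],
    [0, 0, 0.016, 0, 0, 0, 64],
    [0, 0, 0.02, 0, 0, 0, 64],
    [0, 0, 0.02, 0, 0, 0, 64],
    [0, 0, 0.02, 0, 0, 0, 64],
    [0, 0, 0.02, 0, 0, 0, 64],
    [0, 0, 0.02, 0, 0, 0, 64],
    [0, 0, 0, 0, 0, 0, 64]
  ]
}}

```text
t: 10.18
tool_pos: [0.5603, 0.0985, 0.2509]
eef_rot: [0.0, 0.993, 0.12, -0.003]
ft_force: [-1.9, -0.8, 0.1]
opening: 0.0544
```

{"api": "drive_tool", "payload": {
  "increments": [
    [0, 0.003, 0, 0, 0, 0, 64],
    [0, 0.003, 0, 0, 0, 0, 64],
    [0, 0.003, 0, 0, 0, 0, 64],
    [0, 0.003, 0, 0, 0, 0, 64],
    [0, 0.002, 0, 0, 0, 0, 64],
    [0, 0.002, 0, 0, 0, 0, 64],
    [0, 0.002, 0, 0, 0, 0, 64],
    [0, 0.002, 0, 0, 0, 0, 64],
    [0, 0.002, 0, 0, 0, 0, 64],
    [0, 0.002, 0, 0, 0, 0, 64],
    [0, 0.002, 0, 0, 0, 0, 64]
  ]
}}

```text
t: 11.1
tool_pos: [0.5675, 0.0753, 0.2543]
eef_rot: [-0.001, 0.993, 0.121, -0.0]
ft_force: [-2.0, 5.1, 0.8]
opening: 0.0545
```

```bash
cat >> h.py <<'E'
def fl():
    s=bot.state(); M=rot(s["eef_rot"]).as_matrix(); return round(s["t"],2),L(s["tool_pos"]),round(s["tool_pos"][2],4),np.round(M.T@np.array(s["ft_force"]),2)
E
python3 - <<'E'
from h import *
print(fl())
p=look("wrist","w10"); print(fl()); q=look("top","t10"); print(fl())
cv2.imwrite("pics/v10.png",np.hstack([cv2.resize(p["image"][100:400,150:500],None,fx=1,fy=1),cv2.resize(q["image"][120:220,280:430],None,fx=3,fy=3)]))
E
```

```text
(11.1, array([25.5,  0.3]), np.float64(0.2543), array([-0.68, -5.46, -0.74]))
(11.15, array([25.9,  0.3]), np.float64(0.2543), array([-1.63, -3.33, -0.57]))
(11.2, array([25.9,  0.3]), np.float64(0.2543), array([-1.7 , -4.24, -1.51]))
```

View pics/v10.png

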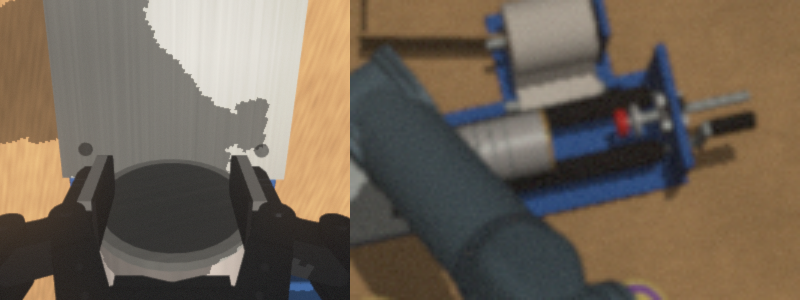

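The fingers are evenly on the foot rim (wrist crop 105 to 245) and sliding takes about 4 to 5 N. In the top crop the lid edge is at (548,140) and the buffer face at (617,121), so about 80 mm remain. I'll slide 60 mm and then feel.

{"api": "drive_tool", "payload": {
  "increments": [
    [0, 0.004, 0, 0, 0, 0, 64],
    [0, 0.005, 0, 0, 0, 0, 64],
    [0, 0.005, 0, 0, 0, 0, 64],
    [0, 0.005, 0, 0, 0, 0, 64],
    [0, 0.005, 0, 0, 0, 0, 64],
    [0, 0.005, 0, 0, 0, 0, 64],
    [0, 0.005, 0, 0, 0, 0, 64],
    [0, 0.005, 0, 0, 0, 0, 64],
    [0, 0.005, 0, 0, 0, 0, 64],
    [0, 0.005, 0, 0, 0, 0, 64],
    [0, 0.005, 0, 0, 0, 0, 64],
    [0, 0.004, 0, 0, 0, 0, 64]
  ]
}}

```text
t: 12.2
tool_pos: [0.5814, 0.0188, 0.2543]
eef_rot: [-0.001, 0.993, 0.121, -0.0]
ft_force: [-1.9, 6.4, 2.2]
opening: 0.0548
```

{"api": "drive_tool", "payload": {
  "increments": [
    [0, 0.001, 0, 0, 0, 0, 64],
    [0, 0.001, 0, 0, 0, 0, 64],
    [0, 0.001, 0, 0, 0, 0, 64],
    [0, 0.001, 0, 0, 0, 0, 64]
  ]
}}

```text
t: 12.53
tool_pos: [0.5822, 0.0153, 0.2543]
eef_rot: [-0.001, 0.993, 0.121, -0.0]
ft_force: [-3.0, 5.7, 2.1]
opening: 0.0549
```

```bash
python3 - <<'E'
from h import *
q=look("top","t11"); print(fl()); look("wrist","w11"); print(fl())
im=q["image"][140:190,330:410]; cv2.imwrite("pics/v11.png",cv2.resize(im,None,fx=8,fy=8,interpolation=cv2.INTER_CUBIC))
E
```

```text
(12.58, array([87.5,  1.2]), np.float64(0.2542), array([-1.31, -6.26, -1.11]))
(12.63, array([87.5,  1.2]), np.float64(0.2542), array([-0.59, -6.73, -1.31]))
```

View pics/v11.png

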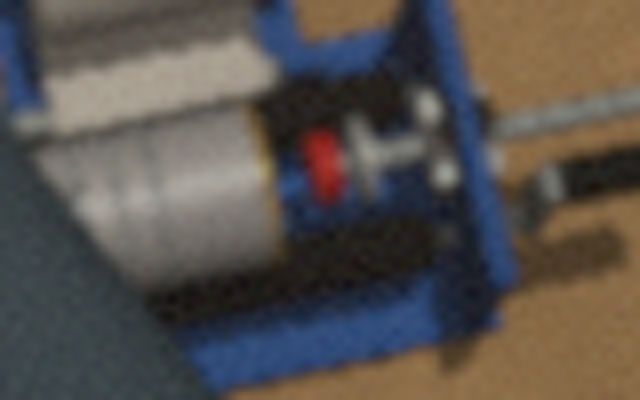

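About 16 mm remain (lid edge at crop column 270, buffer face at 306). I'll creep from here, watching the force.

{"api": "drive_tool", "payload": {
  "increments": [
    [0, 0.001, 0, 0, 0, 0, 64],
    [0, 0.001, 0, 0, 0, 0, 64],
    [0, 0.001, 0, 0, 0, 0, 64],
    [0, 0.001, 0, 0, 0, 0, 64],
    [0, 0.001, 0, 0, 0, 0, 64],
    [0, 0.001, 0, 0, 0, 0, 64],
    [0, 0.001, 0, 0, 0, 0, 64],
    [0, 0.001, 0, 0, 0, 0, 64]
  ]
}}

```text
t: 13.3
tool_pos: [0.5841, 0.0076, 0.2542]
eef_rot: [-0.001, 0.993, 0.121, -0.0]
ft_force: [-3.3, 6.9, 1.8]
opening: 0.0549
```

{"api": "drive_tool", "payload": {
  "increments": [
    [0, 0.0005, 0, 0, 0, 0, 64],
    [0, 0.0005, 0, 0, 0, 0, 64],
    [0, 0.0005, 0, 0, 0, 0, 64],
    [0, 0.0005, 0, 0, 0, 0, 64]
  ]
}}

```text
t: 13.63
tool_pos: [0.5845, 0.0057, 0.2542]
eef_rot: [-0.001, 0.993, 0.121, -0.001]
ft_force: [-2.9, 5.8, 1.7]
opening: 0.0549
```

```bash
cat > g.py <<'E'
from h import *
import sys
a=[]
for i in range(4):
    a.append(fl()[3]); q=bot.get_image("top")
print(fl()[:3],np.mean(a,0))
# gap: lid edge vs buffer red along lane in top image
im=q["image"]; hsv=cv2.cvtColor(im,cv2.COLOR_BGR2HSV); m=((hsv[:,:,0]<8)|(hsv[:,:,0]>172))&(hsv[:,:,1]>130)&(hsv[:,:,2]>70); m[:145]=0;m[180:]=0;m[:,:355]=0;m[:,395:]=0
ys,xs=np.nonzero(m); P=np.array([onz(q,(x,y),.091)[:2] for x,y in zip(xs,ys)]); v=(P-C0)@EX*1e3; print("red n",len(v),"lane",np.round([v.min(),v.mean(),v.max()],1))
cv2.imwrite(f"pics/{sys.argv[1]}.png",cv2.resize(im[140:190,330:410],None,fx=8,fy=8,interpolation=cv2.INTER_CUBIC))
E
python3 g.py v12
```

```text
(13.83, array([97.2,  1.3]), np.float64(0.2542)) [-1.3575 -6.4225 -1.4375]
red n 33 lane [287.7 294.6 301.3]
```

{"api": "drive_tool", "payload": {
  "increments": [
    [0, 0.0005, 0, 0, 0, 0, 64],
    [0, 0.0005, 0, 0, 0, 0, 64],
    [0, 0.0005, 0, 0, 0, 0, 64],
    [0, 0.0005, 0, 0, 0, 0, 64]
  ]
}}

```text
t: 14.17
tool_pos: [0.585, 0.0038, 0.2542]
eef_rot: [-0.001, 0.993, 0.121, -0.001]
ft_force: [-3.0, 6.9, 0.9]
opening: 0.0549
```

{"api": "drive_tool", "payload": {
  "increments": [
    [0, 0.0005, 0, 0, 0, 0, 64],
    [0, 0.0005, 0, 0, 0, 0, 64]
  ]
}}

```text
t: 14.33
tool_pos: [0.5852, 0.0028, 0.2542]
eef_rot: [-0.001, 0.993, 0.121, -0.001]
ft_force: [-3.1, 5.7, 1.3]
opening: 0.0544
```

{"api": "drive_tool", "payload": {
  "increments": [
    [0, 0.0005, 0, 0, 0, 0, 64],
    [0, 0.0005, 0, 0, 0, 0, 64]
  ]
}}

```text
t: 14.5
tool_pos: [0.5854, 0.0019, 0.2542]
eef_rot: [-0.001, 0.993, 0.121, -0.001]
ft_force: [-2.5, 6.0, 1.2]
opening: 0.0548
```

```bash
python3 g.py v13
```

```text
(14.7, array([101.2,   1.4]), np.float64(0.2542)) [-1.4425 -6.28   -1.6025]
red n 32 lane [288.5 294.8 301.3]
```

Still plain sliding at about 6.3 N. Carrying on.

{"api": "drive_tool", "payload": {
  "increments": [
    [0, 0.0005, 0, 0, 0, 0, 64],
    [0, 0.0005, 0, 0, 0, 0, 64],
    [0, 0, 0, 0, 0, 0, 64]
  ]
}}

```text
t: 14.95
tool_pos: [0.5857, 0.0007, 0.2542]
eef_rot: [-0.001, 0.993, 0.121, -0.001]
ft_force: [-3.0, 6.5, 1.2]
opening: 0.0547
```

{"api": "drive_tool", "payload": {
  "increments": [
    [0, 0.0005, 0, 0, 0, 0, 64],
    [0, 0.0005, 0, 0, 0, 0, 64],
    [0, 0, 0, 0, 0, 0, 64]
  ]
}}

```text
t: 15.2
tool_pos: [0.586, -0.0002, 0.2542]
eef_rot: [-0.001, 0.993, 0.121, -0.001]
ft_force: [-2.5, 5.9, 1.3]
opening: 0.0547
```

{"api": "drive_tool", "payload": {
  "increments": [
    [0, 0.0005, 0, 0, 0, 0, 64],
    [0, 0.0005, 0, 0, 0, 0, 64],
    [0, 0, 0, 0, 0, 0, 64]
  ]
}}

```text
t: 15.45
tool_pos: [0.5862, -0.0012, 0.2542]
eef_rot: [-0.001, 0.993, 0.121, -0.001]
ft_force: [-2.7, 5.8, 2.0]
opening: 0.0547
```

```bash
python3 g.py v14
```

```text
(15.65, array([104.2,   1.4]), np.float64(0.2542)) [-1.635  -6.2175 -1.545 ]
red n 28 lane [289.6 295.6 301.3]
```

{"api": "drive_tool", "payload": {
  "increments": [
    [0, 0.0005, 0, 0, 0, 0, 64],
    [0, 0.0005, 0, 0, 0, 0, 64],
    [0, 0, 0, 0, 0, 0, 64]
  ]
}}

```text
t: 15.9
tool_pos: [0.5864, -0.0022, 0.2542]
eef_rot: [-0.001, 0.993, 0.121, -0.001]
ft_force: [-3.1, 5.7, 0.9]
opening: 0.0547
```

{"api": "drive_tool", "payload": {
  "increments": [
    [0, 0.0005, 0, 0, 0, 0, 64],
    [0, 0.0005, 0, 0, 0, 0, 64],
    [0, 0, 0, 0, 0, 0, 64]
  ]
}}

```text
t: 16.15
tool_pos: [0.5867, -0.0032, 0.2542]
eef_rot: [-0.001, 0.993, 0.121, -0.001]
ft_force: [-3.4, 5.5, 1.0]
opening: 0.0545
```

```bash
python3 g.py v15
```

```text
(16.35, array([106.2,   1.4]), np.float64(0.2542)) [-1.2775 -6.285  -1.4   ]
red n 23 lane [292.2 296.7 301.3]
```

View pics/v15.png

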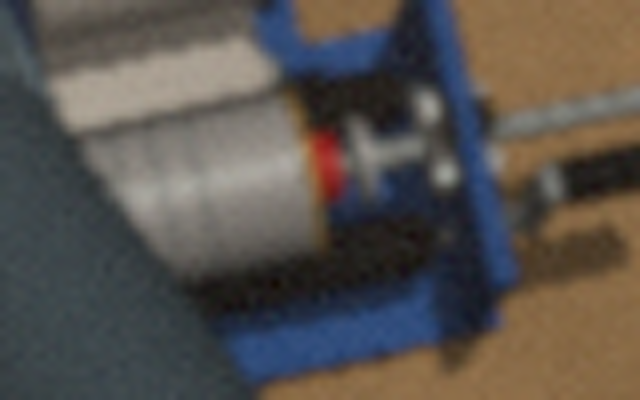

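This was my twelfth and last viewed picture: the lid rim at (312,170) now overlaps the front of the red buffer through parallax, so contact is near. From here I go by force numbers only.

{"api": "drive_tool", "payload": {
  "increments": [
    [0, 0.0005, 0, 0, 0, 0, 64],
    [0, 0.0005, 0, 0, 0, 0, 64],
    [0, 0, 0, 0, 0, 0, 64]
  ]
}}

```text
t: 16.6
tool_pos: [0.5869, -0.0041, 0.2542]
eef_rot: [-0.001, 0.993, 0.121, -0.001]
ft_force: [-2.9, 6.4, 1.6]
opening: 0.0546
```

{"api": "drive_tool", "payload": {
  "increments": [
    [0, 0.0005, 0, 0, 0, 0, 64],
    [0, 0.0005, 0, 0, 0, 0, 64],
    [0, 0, 0, 0, 0, 0, 64]
  ]
}}

```text
t: 16.85
tool_pos: [0.5871, -0.0051, 0.2542]
eef_rot: [-0.001, 0.993, 0.121, -0.001]
ft_force: [-3.4, 6.2, 1.2]
opening: 0.0547
```

```bash
python3 g.py v16
```

```text
(17.05, array([108.2,   1.4]), np.float64(0.2542)) [-1.275  -6.52   -1.4175]
red n 19 lane [293.  297.4 301.3]
```

{"api": "drive_tool", "payload": {
  "increments": [
    [0, 0.0005, 0, 0, 0, 0, 64],
    [0, 0.0005, 0, 0, 0, 0, 64],
    [0, 0, 0, 0, 0, 0, 64]
  ]
}}

```text
t: 17.3
tool_pos: [0.5873, -0.006, 0.2542]
eef_rot: [-0.001, 0.993, 0.121, -0.001]
ft_force: [-2.8, 6.1, 1.9]
opening: 0.0545
```

```bash
python3 g.py v17
```

```text
(17.5, array([109.1,   1.4]), np.float64(0.2542)) [-1.675  -6.5175 -1.625 ]
red n 17 lane [294.6 297.8 301.3]
```

{"api": "drive_tool", "payload": {
  "increments": [
    [0, 0.0005, 0, 0, 0, 0, 64],
    [0, 0.0005, 0, 0, 0, 0, 64],
    [0, 0, 0, 0, 0, 0, 64]
  ]
}}

```text
t: 17.75
tool_pos: [0.5875, -0.0065, 0.2542]
eef_rot: [-0.002, 0.993, 0.121, -0.001]
ft_force: [-3.7, 5.7, 1.6]
opening: 0.0542
```

```bash
python3 g.py v18
```

```text
(17.95, array([109.6,   1.4]), np.float64(0.2542)) [-2.0725 -7.21   -1.6275]
red n 15 lane [295.4 298.3 301.3]
```

The last step moved the tool only 0.5 of 1 mm and the force rose to 7.2 N, so that is probably the first touch. I'll take smaller steps.

{"api": "drive_tool", "payload": {
  "increments": [
    [0, 0.0005, 0, 0, 0, 0, 64],
    [0, 0, 0, 0, 0, 0, 64],
    [0, 0, 0, 0, 0, 0, 64]
  ]
}}

```text
t: 18.2
tool_pos: [0.5875, -0.0068, 0.2542]
eef_rot: [-0.002, 0.993, 0.121, -0.001]
ft_force: [-3.3, 7.3, 2.0]
opening: 0.0547
```

```bash
python3 g.py v19
```

```text
(18.4, array([109.9,   1.4]), np.float64(0.2542)) [-1.8175 -8.4125 -1.68  ]
red n 15 lane [295.7 299.1 302.3]
```

{"api": "drive_tool", "payload": {
  "increments": [
    [0, 0.0005, 0, 0, 0, 0, 64],
    [0, 0, 0, 0, 0, 0, 64],
    [0, 0, 0, 0, 0, 0, 64]
  ]
}}

```text
t: 18.65
tool_pos: [0.5876, -0.0071, 0.2542]
eef_rot: [-0.002, 0.993, 0.121, -0.001]
ft_force: [-2.8, 7.6, 2.8]
opening: 0.0544
```

```bash
python3 g.py v20
```

```text
(18.85, array([110.3,   1.4]), np.float64(0.2542)) [-1.4225 -8.3875 -2.245 ]
red n 18 lane [295.7 299.4 303.9]
```

{"api": "drive_tool", "payload": {
  "increments": [
    [0, 0.0005, 0, 0, 0, 0, 64],
    [0, 0.0005, 0, 0, 0, 0, 64],
    [0, 0, 0, 0, 0, 0, 64]
  ]
}}

```text
t: 19.1
tool_pos: [0.5878, -0.0078, 0.2542]
eef_rot: [-0.002, 0.993, 0.121, -0.001]
ft_force: [-4.0, 9.1, 2.2]
opening: 0.0548
```

```bash
python3 g.py v21
```

```text
(19.3, array([110.9,   1.4]), np.float64(0.2542)) [-1.87   -9.73   -1.7725]
red n 17 lane [296.5 299.8 303.9]
```

{"api": "drive_tool", "payload": {
  "increments": [
    [0, 0.0005, 0, 0, 0, 0, 64],
    [0, 0, 0, 0, 0, 0, 64],
    [0, 0, 0, 0, 0, 0, 64]
  ]
}}

```text
t: 19.55
tool_pos: [0.5878, -0.008, 0.2542]
eef_rot: [-0.002, 0.993, 0.121, -0.001]
ft_force: [-3.6, 8.7, 2.0]
opening: 0.0548
```

```bash
python3 g.py v22
```

```text
(19.75, array([111.2,   1.5]), np.float64(0.2542)) [ -1.7725 -10.055   -2.46  ]
red n 16 lane [296.5 300.2 303.9]
```

The push is now 10.1 N, about 3.6 N above the steady 6.4 N slide, rising smoothly at roughly the spring's rate. That is a light press, so I'll back off gently.

{"api": "drive_tool", "payload": {
  "increments": [
    [0, -0.001, 0, 0, 0, 0, 64],
    [0, -0.001, 0, 0, 0, 0, 64],
    [0, -0.001, 0, 0, 0, 0, 64],
    [0, -0.002, 0, 0, 0, 0, 64],
    [0, -0.003, 0, 0, 0, 0, 64],
    [0, -0.005, 0, 0, 0, 0, 64],
    [0, -0.006, 0, 0, 0, 0, 64],
    [0, -0.008, 0, 0, 0, 0, 64],
    [0, -0.008, 0, 0, 0, 0, 64],
    [0, -0.008, 0, 0, 0, 0, 64],
    [0, 0, 0, 0, 0, 0, 64],
    [0, 0, 0, 0, 0, 0, 64]
  ]
}}

```text
t: 20.75
tool_pos: [0.5784, 0.0314, 0.2544]
eef_rot: [-0.0, 0.993, 0.121, -0.0]
ft_force: [0.6, -0.6, -0.1]
opening: 0.0546
```

{"api": "drive_tool", "payload": {
  "increments": [
    [0, 0, -0.02, 0, 0, 0, 64],
    [0, 0, -0.025, 0, 0, 0, 64],
    [0, 0, -0.025, 0, 0, 0, 64],
    [0, 0, -0.025, 0, 0, 0, 64],
    [0, 0, -0.025, 0, 0, 0, 64],
    [0, 0, -0.025, 0, 0, 0, 64],
    [0, 0, -0.025, 0, 0, 0, 64],
    [0, 0, -0.02, 0, 0, 0, 64],
    [0, 0, 0, 0, 0, 0, 64],
    [0, 0, 0, 0, 0, 0, 64]
  ]
}}

```text
t: 21.58
tool_pos: [0.5789, 0.0302, 0.4452]
eef_rot: [0.0, 0.993, 0.12, 0.001]
ft_force: [-1.0, 0.7, -0.2]
opening: 0.0546
```

```bash
python3 g.py v23; python3 - <<'E'
from h import *
t=look("top","t24"); s=look("scene","s24"); w=look("wrist","w24"); print(fl())
old=cv2.imread("pics/top0.png")
for q,n in((t,"top"),(s,"scene")):
  for k in("stop_bracket","queue_can","labelled_can","short_can_a","label_roll","marker"):
    r=bot.tip_of(q,k)[:1]; print(n,k,[np.round(x["location"],1) for x in r],[L(onz(q,x["location"],Z.get(k,0))) for x in r])
for r in bot.trace(t,"can")[:3]+bot.trace(w,"can")[:2]: 
    ys,xs=np.nonzero(r["mask"]); print("can",r["conf"],r["location"],xs.min(),xs.max(),ys.min(),ys.max())
# red visible, before vs after: right edge of red & flange
for f in("top0","t10","t11","v",): 
    im=cv2.imread(f"pics/{f}.png") if f!="v" else t["image"]
    h=cv2.cvtColor(im,cv2.COLOR_BGR2HSV); m=((h[:,:,0]<8)|(h[:,:,0]>172))&(h[:,:,1]>130)&(h[:,:,2]>70); m[:145]=0;m[180:]=0;m[:,:355]=0;m[:,395:]=0
    ys,xs=np.nonzero(m); v=np.array([L(onz(t,(x,y),.091))[0] for x,y in zip(xs,ys)]); print(f,len(v),v.min(),v.max())
    # bright rod end beyond the frame
    g=im[140:172,395:425]; b=(g.min(2)>120); yy,xx=np.nonzero(b); print("  rod end px",xx.max()+395 if len(xx) else None,len(xx))
E
```

```text
(21.78, array([71.8,  0.7]), np.float64(0.4429)) [-0.4625 -0.7125 -0.025 ]
red n 16 lane [296.5 300.2 303.9]
(21.93, array([71.6,  1. ]), np.float64(0.4434), array([-0.02,  1.04,  0.27]))
top stop_bracket [array([389.2, 155.1])] [array([364.9,   7.3])]
top queue_can [array([460.7, 163. ])] [array([615.8, -68.1])]
top labelled_can [array([451.1, 233.6])] [array([ 533.9, -306.9])]
top short_can_a [array([165.6, 212.1])] [array([-474.4,   -7.8])]
top label_roll [array([459.8, 163.3])] [array([628.6, -60.3])]
top marker [array([232.6, 253.1])] [array([-259.9, -208.4])]
scene stop_bracket [array([254.1, 173.1])] [array([359.7,   6.2])]
scene queue_can [array([367.9, 282.9])] [array([-190.4,   -7.5])]
scene labelled_can [array([290.1, 126. ])] [array([ 522.5, -286.1])]
scene short_can_a [array([389.8, 359.6])] [array([-387.4,   96.1])]
scene label_roll [array([231.8, 139.2])] [array([621.3, -67.3])]
scene marker [array([425.8, 264.8])] [array([-259.6, -214.8])]
can 0.79 [352.9, 161.0] 332 372 151 177
can 0.77 [373.6, 224.4] 363 386 213 238
can 0.73 [289.9, 230.5] 277 302 219 244
can 0.89 [112.0, 315.8] 36 186 255 399
can 0.84 [81.7, 232.0] 0 174 169 303
top0 33 287.7 301.3
  rod end px 400 1
t10 33 287.7 301.3
  rod end px 409 4
t11 33 287.7 301.3
  rod end px 400 3
v 16 296.5 303.9
  rod end px 395 1
```

```bash
python3 - <<'E'
from h import *
g=lambda im,b:np.float32(cv2.cvtColor(im,cv2.COLOR_BGR2GRAY)[b[0]:b[1],b[2]:b[3]])
o=cv2.imread("pics/top0.png"); a=cv2.imread("pics/t24.png"); n=look("top","t25")["image"]
for nm,b,ref in(("rod end",(145,170,393,423),o),("can lid+buffer, drift",(145,185,350,382),a),("queue can",(165,210,215,248),o)):
    print(nm,cv2.phaseCorrelate(g(ref,b),g(n,b)))
print(fl()); bot.job_done(); print("handed in")
E
```

```text
rod end ((-0.11103390111280653, 0.5710417653145914), 0.9727325445810954)
can lid+buffer, drift ((0.03350749817499121, -0.0389610049964233), 0.9928312823176384)
queue can ((0.11620954978660691, 0.5149548627769356), 0.9940755529168211)
(22.68, array([71.5,  1.1]), np.float64(0.4443), array([ 0.28,  0.26, -0.18]))
the job is handed in; nothing more can be done
handed in
```

The front can now lies along the two rollers with its lid against the red buffer, and I handed the job in at 22.7 s of the 72 s.

- **Tipping:** I pushed near its top with two spread fingers at about 1.5 N. It turned over its front rim and fell into the cradle.
- **Sliding:** I pushed it along on its foot rim. Sliding took about 6.4 N, and the push rose smoothly to 10.1 N at the stop. That is about 3.6 N on the buffer, well below the 20 N at which the rod slips.
- **After backing off:** The can and buffer stayed still to within 0.05 px, with the buffer still slightly pressed in. The gripper was clear and the force reading was near zero.
- **Stop rod and queue can:** Compared with the first top picture, both shifted only about 0.1 px along the picture's columns. Both also show the same shift of about 0.5 px along its rows, which I take to be camera jitter rather than movement.
- **Other things on the bench:** I only re-detected the labelled can, one short can, the label roll and the marker. I did not compare their positions with the start.
- **Check that disagreed:** In the last top picture the network placed the queue can on the spare label roll. The scene camera and the image comparison both show the queue can in its place.

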